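Index the magneto turntable to the cone post

ROBOT

A 6-joint arm with a two-finger parallel gripper is mounted at the origin on the work surface. World frame = base frame: x ahead of the robot, y to its left, z up, the work surface at z = 0. Lengths are in m, angles in rad, forces in N, time in s.
With the tool pointing down it reaches from about 0.35 to 0.975 m from the base axis. Payload 4.9 kg.
Tool frame: the origin (TCP) lies on the centre line of the jaws, within the pads' length; the fingertips stand 14 mm ahead of it and the grasp point (between the pads) lies 5 mm behind it; z points along the fingers, y is the line along which they close (so a half turn about z gives the same grasp; the last joint's range is limited). The gripper opens to 85 mm and grips with 20 to 120 N. Pads are 22 mm wide; open, the fingers measure 114 mm over their backs; the gripper's body (76 mm by 85 mm) begins 54 mm behind the grasp point. The pads swing forward as they close: fully open they stand 13 mm farther back than shut.
Start: joints at [-1.302, 0.053, 1.613, -0, 1.476, -0.119], TCP at [0.236, -0.579, 0.245] pointing down, gripper open.
Joint ranges: [-3.01, 3.01], [-1.01, 2.22], [0.06, 2.58], [-1.02, 4.17], [0.09, 2.62], [-3.14, 3.14]. Speed limits (rad/s): [2.57, 2.57, 3.14, 3.14, 3.14, 3.14].

INTERFACE

Orientations are given as a unit quaternion [w, x, y, z].
In Python, from plant import * gives the robot as it stands.
- The arm moves only by the tool send_rows, never from a script. Its argument "steps" is a list of rows, each an object with "translation": the shift along the tool's x, y, z in cm, a list of three; "delta_rot": the turn, a rotation vector about the tool's x, y, z in rad, a list of three; "jaw": the finger opening in cm, from 0 to 8.54. In form: [{"translation": [dx, dy, dz], "delta_rot": [rx, ry, rz], "jaw": jaw}, ...]. A call has exactly 8 rows; each row is the pose to reach, as a shift and turn from the pose commanded when the call began, along the tool's axes at that moment; what a row does not reach only later rows make up. A row lasts 1/10 s, in which the tool goes at most 50 mm and 8.59 degrees, less where a joint would pass 70% of its speed; a pose out of reach is approached as far as the arm can. A call with a gripper value outside its range is refused whole. The fingers move at their own pace and stop on an object; the grip force is fixed at half the most. Time passes only in rows, so rows that repeat a pose let the fingers close, or fill a call up. It gives the time, the measured TCP pose, the force, the opening and the grip force at its end, in the units of the state.
- state(): the state, without advancing time (a new reading comes with each control period).
- grab_frame(name): name is "side" or "top"; returns a dict with "pixels" (480x640x3 uint8, blue, green, red), "range_z" (480x640 float32, m along the optical axis (not along the pixel's ray), 0 where there is no reading), "fx", "fy", "cx", "cy" (pixels), "rvec" (rotation vector, rad) and "tvec" (3), from world to camera coordinates, as OpenCV has them. Camera axes: x right, y down, z forward; pixel columns grow to the right and rows downward; lengths in m; the calibration is good to about 2 mm. A picture is of the moment at which its call begins.
- job_done(): hands the job in; it is judged then, once.
The state is a dict: "time": time; "joint_pos": joint angles; "joint_vel": joint speeds; "joint_efforts": joint torques, N m; "tool_pos": TCP position; "tool_rot": TCP orientation; "contact_force": force on the tool from outside, world axes, zero at the start; "ft_torque": the same for the moment, N m; "gripper_width": opening from 0.0 (shut) to 1.0 (fully open); "grasp_force": force on a finger pad.
Only numpy, scipy, OpenCV 4.12 (cv2) and the standard library are available. Lean on these libraries where they do the work, as an engineer would, in place of code of your own. Each camera call takes 0.05 s, during which the arm holds its last target. There are 200 camera calls.

TASK

Turn the wooden turntable with the red magneto by gently pushing one side of its steel arm with a fingertip, until the arm points straight at the cone-shaped index post (not the square one), then leave it standing there. Push only: do not pinch or lean on the arm, do not touch the magneto, and leave the loose parts on the counter where they lie.

Things in the scene. Friction and masses are not known exactly. Their poses are not given: they have to be found in the camera images.
- turntable (a joint): turning angle (rad) of the wooden turntable about its vertical axis, counter-clockwise from above positive. It turns both ways with stops at -3 and +3, never needed. Its stiff bearing (about 0.2 N m, so 1.5 to 3 N at the arm) holds it where it is left. Zero has no meaning for the job: read the arm from the two points below
- table_centre (a point): point on the turntable's vertical axis, at half the height of the arm (about 80 mm above the counter). Turns with the turntable: its x axis runs along the arm, its z axis is up. The wooden disc has radius 95 mm, its top 55 mm above the counter; it stands on a steel foot of radius 85 mm. The red magneto bolted on the disc lies within 70 mm of the axis, its top 125 mm above the counter; it is not to be touched
- bar_tip (a point): centre of the arm's free end, 155 mm out from the axis, at half the arm's height. The arm is a dark steel flat bar on edge, 16 mm thick, reaching radially from 62 to 155 mm from the axis and from 57 to 102 mm above the counter; it sticks out 60 mm past the wooden disc, with nothing under that part but the counter. Turns with the turntable.
- cone_post_centre (a point): centre, at half height, of the cone-shaped index post: 51 mm tall, dark steel, round, 42 mm across at the foot and tapering to a point, fixed to the counter 185 mm from the turntable's axis; its centre lies 30 mm beyond the tip of an arm that points at it. It is lower than the arm. It is the mark to point at
- block_post_centre (a point): centre, at half height, of the other index post: dark steel, square, flat-topped, 36 x 36 mm, 51 mm tall, also fixed 185 mm from the axis. Not the one wanted. The two posts stand about 138 degrees apart and may change places; the arm starts between them
- gear: loose brass distributor gear lying flat, 72 mm across, 18 mm tall; origin at the centre of its underside. Leave alone
- file_holder: loose chrome point file holder lying down, about 136 mm long (57 mm to its -x, 79 mm to its +x side), 14 mm wide and tall; origin under its handle. Leave alone
- bushing: loose white porcelain bushing standing up, 38 mm across, 40 mm tall; origin at the centre of its underside. Leave alone
- cam_follower: loose blackened steel cam follower lying down, about 60 x 18 mm, 20 mm tall; origin under its block. Leave alone
Not all that is in view belongs to the job. Leave any orange look-alike of the part that bears cone_post_centre alone.

How it is judged:
On the way, in this order (a step that is already met when the one before it is completed fails the run):
1. a finger pushes on the arm ((contact force between the fingers and turntable_c1 above 0.3 N or contact force between the fingers and turntable_c2 above 0.3 N)), for 0.1 s.
2. the arm points at the cone post (y of cone_post_centre in the frame of table_centre between -0.012 and 0.012 m and x of cone_post_centre in the frame of table_centre above 0.1 m), for 0.2 s.
At the end, for the whole second after the job is handed in: The arm's centre line passes within 12 mm of the cone post's centre (about 4 degrees), the turntable is at rest (under 0.05 rad/s) and no loose part is more than 15 mm from where it lay (all of step 2 and velocity of joint turntable between -0.05 and 0.05 rad/s and distance of each of gear, file_holder, bushing, cam_follower from where it was at the start of the episode below 0.015 m); the robot touches nothing.
It fails at once if the arm is pinched or leaned on: both its sides are loaded at once (over 1 N each) (contact force between the fingers and turntable_c1 above 1 N and contact force between the fingers and turntable_c2 above 1 N).
It fails at once if the arm is pushed hard (over 25 N) (contact force between the fingers and turntable_c1 above 25 N or contact force between the fingers and turntable_c2 above 25 N).
It fails at once if the magneto is touched (over 0.5 N) (contact force between any of the fingers, the arm and turntable_c3 above 0.5 N or contact force between any of the fingers, the arm and turntable_c4 above 0.5 N or contact force between any of the fingers, the arm and turntable_c5 above 0.5 N or contact force between any of the fingers, the arm and turntable_c6 above 0.5 N or contact force between any of the fingers, the arm and turntable_c7 above 0.5 N or contact force between any of the fingers, the arm and turntable_c8 above 0.5 N).
It fails at once if a loose part is lifted, carried or shoved more than 15 mm (distance of any of gear, file_holder, bushing, cam_follower from where it was at the start of the episode above 0.015 m).
It also fails if it takes over 48 s, if anything falls off the work surface, if the arm or the gripper's body presses on something with over 40 N, if the wrist force passes 120 N, or if a joint passes its speed limit or range.

## Working session

There is one attempt and no reset: what is moved stays moved. The work goes in short steps, Python scripts to look and compute and a tool call to move; the robot and the scene stay as the last step left them, time stands still between calls to the robot, and variables do not carry over. Pictures are saved under pics/ and viewed, at most 10 in all, crops included, and the job is handed in when it is done.

Besides the shell and the picture viewer there is one more tool, called after ">>>" as a command line: name --argument value ..., lists and objects as JSON in quotes. send_rows: Moves the arm, as the interface text tells. Its arguments: {"type":"object","properties":{"steps":{"type":"array","items":{"type":"object","properties":{"translation":{"type":"array","items":{"type":"number"}},"delta_rot":{"type":"array","items":{"type":"number"}},"jaw":{"type":"number"}}}}},"required":["steps"]}

```bash
mkdir -p pics
cat > h.py <<'E'
from plant import *
import numpy as np, cv2
def grab(n,f):
    d=grab_frame(n); cv2.imwrite(f'pics/{f}.png',d['pixels']); np.savez(f'{f}.npz',**d); return d
def w(d,u,v,z=None):
    R=cv2.Rodrigues(np.array(d['rvec'],float))[0]; t=np.array(d['tvec'],float).ravel()
    r=np.array([(u-d['cx'])/d['fx'],(v-d['cy'])/d['fy'],1.]); c=-R.T@t; rw=R.T@r
    if z is None: return c+rw*float(d['range_z'][int(v),int(u)])
    return c+rw*(z-c[2])/rw[2]
E
python3 - <<'E'
from h import *
grab('top','t0');grab('side','s0');print(state())
E
```

```text
{'time': 0.1, 'joint_pos': array([-1.30202047e+00,  5.33202531e-02,  1.61417350e+00,  6.28819292e-07,
        1.47598303e+00, -1.18989378e-01]), 'joint_vel': array([-0.00027406, -0.00202543, -0.00299094,  0.00022052, -0.00018243,
       -0.00115813]), 'joint_efforts': array([-5.50532077e-04, -3.94900274e+01, -3.71363854e+01, -1.78148089e-04,
        3.90494184e-03, -5.31832370e-06]), 'tool_pos': array([ 0.2361876 , -0.57807073,  0.24415765]), 'tool_rot': array([-9.39443534e-04,  9.81263139e-01,  1.92670092e-01, -7.01759609e-05]), 'contact_force': array([-0.25733412, -0.55856317, -0.12956997]), 'ft_torque': array([0.01659823, 0.00476326, 0.01536222]), 'grasp_force': 0.0, 'gripper_width': 1.0007975249783714}
```

View pics/t0.png

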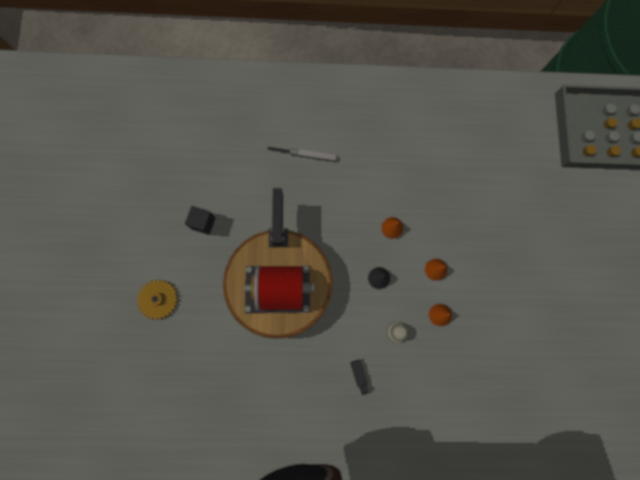

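View pics/s0.png

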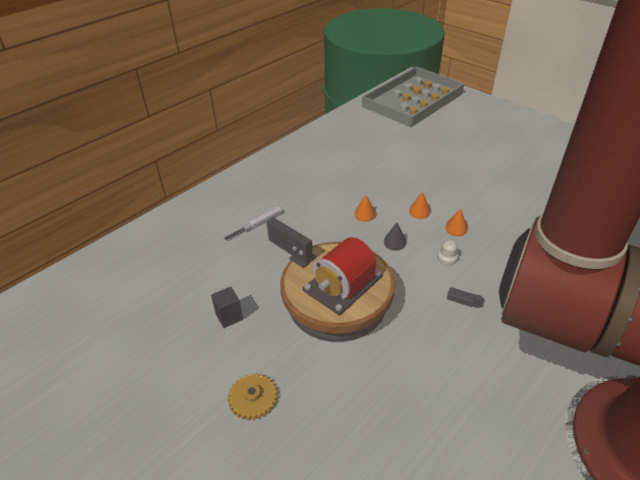

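The top view shows the disc centre near (278,284), the arm tip at (278,190), the dark cone at (379,278) and the block at (201,220). The orange cones are decoys. Next I convert these to world positions.

Run:
```python
from h import *
d=np.load('t0.npz')
for n,u,v,z in [('disc',278,284,.055),('discL',224,284,.055),('discR',332,284,.055),('discT',278,230,.055),('discB',278,338,.055),('tipL',273,189,.102),('tipR',283,189,.102),('rootL',272,232,.102),('rootR',286,232,.102),('cone',379,278,.04),('block',203,216,.051),('gear',157,299,.018),('fileL',268,149,.01),('fileR',338,158,.01),('bush',399,332,.04),('cam',361,376,.02),('o1',392,228,.03),('o2',436,270,.03)]:
    print(n,w(d,u,v,z).round(4),w(d,u,v).round(4))
im=d['pixels'];c=im[140:350,170:450];cv2.imwrite('pics/c0.png',cv2.resize(c,None,fx=2.8,fy=2.8,interpolation=cv2.INTER_CUBIC))
# disc fit by depth height
R=cv2.Rodrigues(d['rvec'])[0];t=d['tvec'].ravel()
v,u=np.mgrid[0:480,0:640];z=d['range_z'];P=np.stack([(u-d['cx'])/d['fx']*z,(v-d['cy'])/d['fy']*z,z],-1)
W=(P-t)@R
def sel(lo,hi,u0,u1,v0,v1):
    m=(W[...,2]>lo)&(W[...,2]<hi)&(u>=u0)&(u<u1)&(v>=v0)&(v<v1);return W[m]
b=sel(.09,.11,255,300,180,243);print('bar',len(b),b.mean(0),b.min(0),b.max(0))
xy=b[:,:2];cc,s,vt=np.linalg.svd(xy-xy.mean(0));print(vt[0])
m=((W[...,2]>.045)&(W[...,2]<.14)&(v>200)).astype(np.uint8)[:, :]
k=sel(.049,.06,215,340,228,345);(c,r)=cv2.minEnclosingCircle(k[:,:2].astype(np.float32));print('disc',c,r,k[:,2].mean())
k=sel(.012,.06,355,405,262,295);c,r=cv2.minEnclosingCircle(k[:,:2].astype(np.float32));print('cone',c,r,k[:,2].max(),k[np.argsort(k[:,2])[-6:]].mean(0))
```

```text
disc [0.4864 0.0944 0.055 ] [0.4807 0.0899 0.1238]
discL [0.4845 0.1867 0.055 ] [0.4845 0.1867 0.055 ]
discR [0.4882 0.0011 0.055 ] [0.4884 0.001  0.0526]
discT [0.5815 0.0979 0.055 ] [0.5718 0.0947 0.1018]
discB [0.3956 0.0911 0.055 ] [0.3955 0.0912 0.0532]
tipL [0.6421 0.1057 0.102 ] [0.6417 0.1055 0.1034]
tipR [0.6426 0.0888 0.102 ] [ 0.6742  0.0952 -0.0007]
rootL [0.5681 0.1044 0.102 ] [0.5679 0.1043 0.1027]
rootR [0.5687 0.0813 0.102 ] [0.5772 0.0835 0.0599]
cone [ 0.5019 -0.0835  0.04  ] [ 0.5016 -0.0831  0.0421]
block [0.6043 0.2317 0.051 ] [0.6048 0.2322 0.0488]
gear [0.4585 0.31   0.018 ] [0.4585 0.3096 0.0192]
fileL [0.7507 0.1264 0.01  ] [0.7515 0.1265 0.0082]
fileR [ 0.7368 -0.0099  0.01  ] [ 7.406e-01 -1.050e-02  2.000e-04]
bush [ 0.4084 -0.1179  0.04  ] [ 0.4084 -0.1179  0.0397]
cam [ 0.3317 -0.0539  0.02  ] [ 0.3313 -0.0543  0.0165]
o1 [ 0.5958 -0.11    0.03  ] [ 0.5947 -0.109   0.0351]
o2 [ 0.5196 -0.1897  0.03  ] [ 0.5191 -0.1883  0.0345]
bar 554 [0.59729334 0.0969615  0.10175539] [0.55121287 0.08855381 0.0902789 ] [0.64454613 0.10581069 0.10535336]
[-0.99990967 -0.01344062]
disc (0.49016040563583374, 0.09396732598543167) 0.09560605138540268 0.0555694842775415
cone (0.5055938959121704, -0.08934807032346725) 0.01955002173781395 0.05211090345773872 [ 0.50534661 -0.08968089  0.05070355]
```

View pics/c0.png

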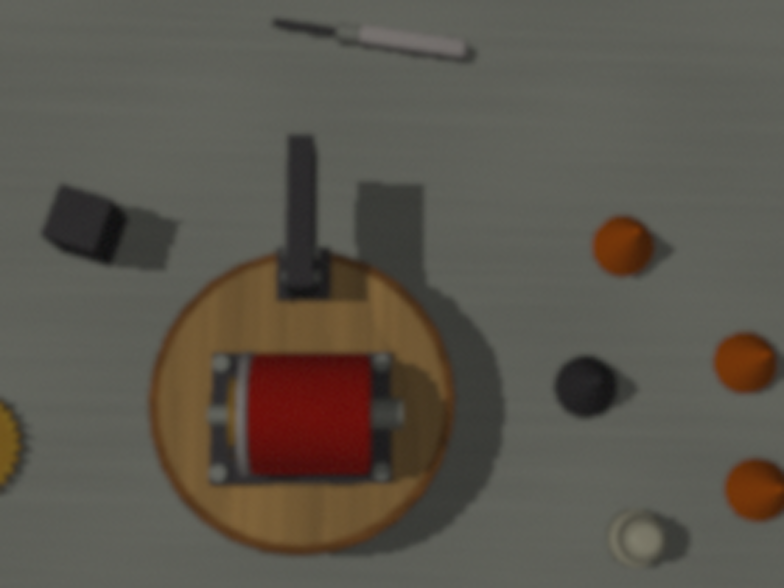

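The geometry checks out. The axis is at (0.490, 0.0945), the arm points at about +1°, and the cone at (0.5055, -0.0895) is 185 mm out at -85.2°. I'll push clockwise from the +y side with the jaws shut, turning the tool together with the arm. First I travel high over the scene.

>>> send_rows --steps '[{"translation":[2,-1.5,0],"delta_rot":[0,0,-0.05],"jaw":0},{"translation":[6,-5,0],"delta_rot":[0,0,-0.13],"jaw":0},{"translation":[10,-8,0],"delta_rot":[0,0,-0.2],"jaw":0},{"translation":[14,-11.5,0],"delta_rot":[0,0,-0.28],"jaw":0},{"translation":[18,-15,0],"delta_rot":[0,0,-0.36],"jaw":0},{"translation":[22,-18.5,0],"delta_rot":[0,0,-0.44],"jaw":0},{"translation":[26,-22,0],"delta_rot":[0,0,-0.52],"jaw":0},{"translation":[30,-25,0],"delta_rot":[0,0,-0.6],"jaw":0}]'

```text
time: 0.9
tool_pos: [0.4119, -0.2452, 0.2449]
tool_rot: [-0.0, 0.88, 0.475, -0.0]
contact_force: [0.8, -0.3, -0.0]
gripper_width: 0.001
grasp_force: 0.0
```

```bash
cat >> h.py <<'E'
C=np.array([.490,.0945])
def pose():
    s=state();q=s['tool_rot'];from scipy.spatial.transform import Rotation as Ro
    R=Ro.from_quat([q[1],q[2],q[3],q[0]]).as_matrix();return s,s['tool_pos'],R,np.arctan2(R[1,0],R[0,0])
def plan(targets,p,a):  # targets: x,y,z,yaw
    for x,y,z,b in targets:
        d=np.array([x,y,z])-p
        print([round(100*(d[0]*np.cos(a)+d[1]*np.sin(a)),2),round(100*(d[0]*np.sin(a)-d[1]*np.cos(a)),2),round(-100*d[2],2)],round(a-b,3))
def fp(th,off,r=.130):  # finger centre beside an arm at angle th
    c,s=np.cos(th),np.sin(th);return C+[r*c-off*s,r*s+off*c]
E
python3 - <<'E'
from h import *
s,p,R,a=pose();print(s['time'],p,a,R[:,2],s['contact_force'])
plan([(*fp(.02,.05),.244,np.pi/2+.02)],p,a)
E
```

```text
0.9 [ 0.41185947 -0.24519515  0.24490212] 0.9906022466919876 [-1.33020966e-04  1.90006261e-04 -9.99999973e-01] [ 0.77508015 -0.29867578 -0.02725036]
[np.float64(44.16), np.float64(-4.18), np.float64(0.09)] -0.6
```

>>> send_rows --steps '[{"translation":[4.5,-0.4,0],"delta_rot":[0,0,-0.08],"jaw":0},{"translation":[9,-0.8,0],"delta_rot":[0,0,-0.16],"jaw":0},{"translation":[13.5,-1.2,0],"delta_rot":[0,0,-0.24],"jaw":0},{"translation":[18,-1.6,0],"delta_rot":[0,0,-0.32],"jaw":0},{"translation":[22.5,-2,0],"delta_rot":[0,0,-0.4],"jaw":0},{"translation":[27,-2.5,0],"delta_rot":[0,0,-0.48],"jaw":0},{"translation":[31.5,-3,0],"delta_rot":[0,0,-0.56],"jaw":0},{"translation":[36,-3.5,0],"delta_rot":[0,0,-0.6],"jaw":0}]'

```text
time: 1.7
tool_pos: [0.581, 0.0744, 0.2448]
tool_rot: [-0.0, 0.7, 0.714, -0.0]
contact_force: [-0.1, -0.2, 0.4]
gripper_width: 0.001
grasp_force: 0.0
```

Run:
```python
from h import *
s,p,R,a=pose();print(s['time'],p,a,s['contact_force'])
plan([(*fp(.02,.05),.244,np.pi/2+.02),(*fp(.02,.05),.085,np.pi/2+.02)],p,a)
```

```text
1.7 [0.58095893 0.0743994  0.24476892] 1.5903874406899878 [-0.06413026 -0.16336939  0.44569049]
[np.float64(7.19), np.float64(3.94), np.float64(0.08)] -0.0
[np.float64(7.19), np.float64(3.94), np.float64(15.98)] -0.0
```

>>> send_rows --steps '[{"translation":[2,1.1,0],"delta_rot":[0,0,0],"jaw":0},{"translation":[4.5,2.4,0],"delta_rot":[0,0,0],"jaw":0},{"translation":[6,3.3,0],"delta_rot":[0,0,0],"jaw":0},{"translation":[6,3.3,2],"delta_rot":[0,0,0],"jaw":0},{"translation":[6,3.3,6],"delta_rot":[0,0,0],"jaw":0},{"translation":[6,3.3,10],"delta_rot":[0,0,0],"jaw":0},{"translation":[6,3.3,14],"delta_rot":[0,0,0],"jaw":0},{"translation":[6,3.3,16],"delta_rot":[0,0,0],"jaw":0}]'

```text
time: 2.5
tool_pos: [0.6097, 0.1323, 0.0803]
tool_rot: [-0.002, 0.701, 0.713, -0.003]
contact_force: [-0.8, -0.3, -0.7]
gripper_width: -0.002
grasp_force: 0.0
```

Run:
```python
from h import *
s,p,R,a=pose();print(s['time'],p,a,s['contact_force'])
d=grab('top','t1');grab('side','s1');print(pose()[1])
a_=cv2.resize(d['pixels'][140:350,170:450],(400,300));b=cv2.resize(np.load('s1.npz')['pixels'][150:390,180:500],(400,300));cv2.imwrite('pics/c1.png',np.hstack([a_,b]))
```

```text
2.5 [0.60974939 0.13233861 0.08031338] 1.587374577393012 [-0.78210665 -0.31365401 -0.71111852]
[0.60922804 0.13231404 0.08024163]
```

View pics/c1.png

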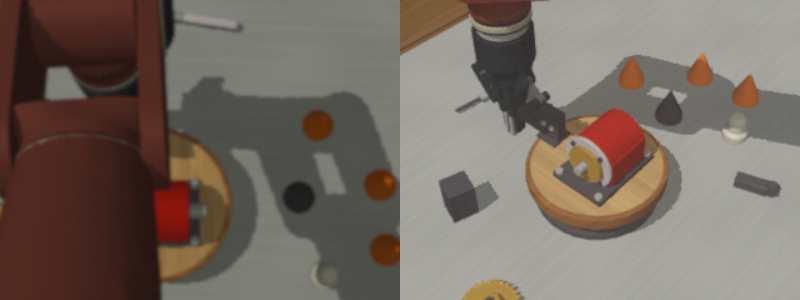

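The side view shows the shut fingers beside the arm on its +y side, with a gap of about 16 mm, clear of the magneto and the loose parts. Next I shift out and up a little and close the gap gently.

>>> send_rows --steps '[{"translation":[0,0.5,-0.3],"delta_rot":[0,0,0],"jaw":0},{"translation":[-0.3,1,-0.5],"delta_rot":[0,0,0],"jaw":0},{"translation":[-0.6,1,-0.5],"delta_rot":[0,0,0],"jaw":0},{"translation":[-0.9,1,-0.5],"delta_rot":[0,0,0],"jaw":0},{"translation":[-1.2,1,-0.5],"delta_rot":[0,0,0],"jaw":0},{"translation":[-1.4,1,-0.5],"delta_rot":[0,0,0],"jaw":0},{"translation":[-1.6,1,-0.5],"delta_rot":[0,0,0],"jaw":0},{"translation":[-1.8,1,-0.5],"delta_rot":[0,0,0],"jaw":0}]'

```text
time: 3.4
tool_pos: [0.6231, 0.1154, 0.0905]
tool_rot: [-0.0, 0.701, 0.713, 0.0]
contact_force: [1.1, 2.6, 0.4]
gripper_width: -0.001
grasp_force: 0.9
```

```bash
cat >> h.py <<'E'
def rep(off=.019):
    s,p,R,a=pose();v=p[:2]-C;r=np.sqrt(v@v-off**2)
    print('t',s['time'],'p',p.round(4),'yaw-90 deg',np.degrees(a)-90,'r',r,'arm deg if touching',np.degrees(np.arctan2(v[1],v[0])-np.arctan2(off,r)),'F',s['contact_force'].round(2))
E
python3 -c "
from h import *
rep()"
```

```text
t 3.4 p [0.6231 0.1154 0.0905] yaw-90 deg 0.9760040740148241 r 0.1333779356260885 arm deg if touching 0.8351497655745858 F [1.06 2.57 0.45]
```

>>> send_rows --steps '[{"translation":[-0.33,0.04,0],"delta_rot":[0,0,0.025],"jaw":0},{"translation":[-0.66,0.08,0],"delta_rot":[0,0,0.05],"jaw":0},{"translation":[-0.99,0.1,0],"delta_rot":[0,0,0.075],"jaw":0},{"translation":[-1.33,0.12,0],"delta_rot":[0,0,0.1],"jaw":0},{"translation":[-1.66,0.13,0],"delta_rot":[0,0,0.125],"jaw":0},{"translation":[-1.99,0.14,0],"delta_rot":[0,0,0.15],"jaw":0},{"translation":[-2.33,0.13,0],"delta_rot":[0,0,0.175],"jaw":0},{"translation":[-2.66,0.12,0],"delta_rot":[0,0,0.2],"jaw":0}]'

```text
time: 4.2
tool_pos: [0.6244, 0.0884, 0.0901]
tool_rot: [-0.0, 0.769, 0.639, -0.0]
contact_force: [-0.1, 2.5, 1.3]
gripper_width: 0.001
grasp_force: 0.9
```

```bash
python3 -c "
from h import *
rep()"
```

```text
t 4.2 p [0.6244 0.0884 0.0901] yaw-90 deg -10.608472923476896 r 0.13318117540827623 arm deg if touching -10.735768112226792 F [-0.13  2.55  1.32]
```

Contact is clean at 2.5 N and tracking well. I'll continue a little faster, at 0.04 rad per row.

>>> send_rows --steps '[{"translation":[-0.4,0.05,0],"delta_rot":[0,0,0.03],"jaw":0},{"translation":[-0.93,0.1,0],"delta_rot":[0,0,0.07],"jaw":0},{"translation":[-1.46,0.13,0],"delta_rot":[0,0,0.11],"jaw":0},{"translation":[-2.0,0.14,0],"delta_rot":[0,0,0.15],"jaw":0},{"translation":[-2.53,0.12,0],"delta_rot":[0,0,0.19],"jaw":0},{"translation":[-3.06,0.08,0],"delta_rot":[0,0,0.23],"jaw":0},{"translation":[-3.59,0.02,0],"delta_rot":[0,0,0.27],"jaw":0},{"translation":[-3.98,-0.04,0],"delta_rot":[0,0,0.3],"jaw":0}]'

```text
time: 5.0
tool_pos: [0.6167, 0.0492, 0.09]
tool_rot: [-0.0, 0.856, 0.516, -0.0]
contact_force: [0.1, 1.8, 0.5]
gripper_width: -0.0
grasp_force: 0.9
```

```bash
python3 -c "
from h import *
rep()"
```

```text
t 5.0 p [0.6167 0.0492 0.09  ] yaw-90 deg -27.827710336497027 r 0.13318247211592998 arm deg if touching -27.799974322186966 F [0.08 1.8  0.52]
```

>>> send_rows --steps '[{"translation":[-0.4,0.05,0],"delta_rot":[0,0,0.03],"jaw":0},{"translation":[-0.93,0.1,0],"delta_rot":[0,0,0.07],"jaw":0},{"translation":[-1.46,0.13,0],"delta_rot":[0,0,0.11],"jaw":0},{"translation":[-2.0,0.14,0],"delta_rot":[0,0,0.15],"jaw":0},{"translation":[-2.53,0.12,0],"delta_rot":[0,0,0.19],"jaw":0},{"translation":[-3.06,0.08,0],"delta_rot":[0,0,0.23],"jaw":0},{"translation":[-3.59,0.02,0],"delta_rot":[0,0,0.27],"jaw":0},{"translation":[-3.98,-0.04,0],"delta_rot":[0,0,0.3],"jaw":0}]'

```text
time: 5.8
tool_pos: [0.5979, 0.0142, 0.0901]
tool_rot: [-0.0, 0.924, 0.383, -0.0]
contact_force: [0.7, 1.9, -0.8]
gripper_width: -0.003
grasp_force: 0.9
```

>>> send_rows --steps '[{"translation":[-0.4,0.05,0],"delta_rot":[0,0,0.03],"jaw":0},{"translation":[-0.93,0.1,0],"delta_rot":[0,0,0.07],"jaw":0},{"translation":[-1.46,0.13,0],"delta_rot":[0,0,0.11],"jaw":0},{"translation":[-2.0,0.14,0],"delta_rot":[0,0,0.15],"jaw":0},{"translation":[-2.53,0.12,0],"delta_rot":[0,0,0.19],"jaw":0},{"translation":[-3.06,0.08,0],"delta_rot":[0,0,0.23],"jaw":0},{"translation":[-3.59,0.02,0],"delta_rot":[0,0,0.27],"jaw":0},{"translation":[-3.98,-0.04,0],"delta_rot":[0,0,0.3],"jaw":0}]'

```text
time: 6.6
tool_pos: [0.5697, -0.0138, 0.0903]
tool_rot: [0.0, 0.971, 0.24, 0.0]
contact_force: [1.3, 1.3, -0.5]
gripper_width: 0.003
grasp_force: 0.9
```

Run:
```python
from h import *
rep()
d=grab('top','t2');grab('side','s2');rep()
a_=cv2.resize(d['pixels'][140:350,170:450],(400,300));b=cv2.resize(np.load('s2.npz')['pixels'][150:390,180:500],(400,300));cv2.imwrite('pics/c2.png',np.hstack([a_,b]))
```

```text
t 6.6 p [ 0.5697 -0.0138  0.0903] yaw-90 deg -62.18504505488549 r 0.13309251106187203 arm deg if touching -61.761189548538326 F [ 1.26  1.34 -0.54]
t 6.7 p [ 0.5694 -0.014   0.0903] yaw-90 deg -62.095291776831694 r 0.13314237965633924 arm deg if touching -61.93101071877142 F [-0.64  0.07  0.48]
```

View pics/c2.png

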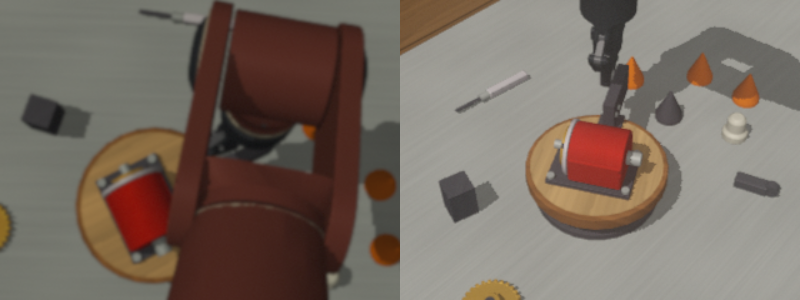

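The side view shows the arm turned towards the dark cone with the finger on its far side and the loose parts undisturbed. About 23° is left.

>>> send_rows --steps '[{"translation":[-0.4,0.05,0],"delta_rot":[0,0,0.03],"jaw":0},{"translation":[-0.93,0.1,0],"delta_rot":[0,0,0.07],"jaw":0},{"translation":[-1.46,0.13,0],"delta_rot":[0,0,0.11],"jaw":0},{"translation":[-2.0,0.14,0],"delta_rot":[0,0,0.15],"jaw":0},{"translation":[-2.53,0.12,0],"delta_rot":[0,0,0.19],"jaw":0},{"translation":[-3.06,0.08,0],"delta_rot":[0,0,0.23],"jaw":0},{"translation":[-3.59,0.02,0],"delta_rot":[0,0,0.27],"jaw":0},{"translation":[-3.98,-0.04,0],"delta_rot":[0,0,0.3],"jaw":0}]'

```text
time: 7.5
tool_pos: [0.5345, -0.0321, 0.0905]
tool_rot: [0.0, 0.996, 0.093, 0.0]
contact_force: [3.2, 0.6, -1.7]
gripper_width: -0.002
grasp_force: 0.9
```

Run:
```python
from h import *
rep()
```

```text
t 7.5 p [ 0.5345 -0.0321  0.0905] yaw-90 deg -79.36398757212251 r 0.13283361459499987 arm deg if touching -78.76299808100231 F [ 3.2   0.55 -1.74]
```

>>> send_rows --steps '[{"translation":[-0.27,0.03,0],"delta_rot":[0,0,0.02],"jaw":0},{"translation":[-0.53,0.06,0],"delta_rot":[0,0,0.04],"jaw":0},{"translation":[-0.8,0.08,0],"delta_rot":[0,0,0.06],"jaw":0},{"translation":[-1.06,0.1,0],"delta_rot":[0,0,0.08],"jaw":0},{"translation":[-1.33,0.12,0],"delta_rot":[0,0,0.1],"jaw":0},{"translation":[-1.33,0.12,0],"delta_rot":[0,0,0.1],"jaw":0},{"translation":[-1.33,0.12,0],"delta_rot":[0,0,0.1],"jaw":0},{"translation":[-1.33,0.12,0],"delta_rot":[0,0,0.1],"jaw":0}]'

```text
time: 8.3
tool_pos: [0.5212, -0.0351, 0.09]
tool_rot: [-0.0, 0.999, 0.044, -0.001]
contact_force: [0.1, 0.5, 0.3]
gripper_width: 0.0
grasp_force: 0.0
```

Run:
```python
from h import *
rep()
```

```text
t 8.3 p [ 0.5212 -0.0351  0.09  ] yaw-90 deg -84.9595683625872 r 0.13195568941116387 arm deg if touching -84.67969413927209 F [0.07 0.51 0.3 ]
```

The estimate is -84.7° against a target of -85.2°. I back off sideways, rise, and clear the camera's view.

>>> send_rows --steps '[{"translation":[1,0,0],"delta_rot":[0,0,0],"jaw":0},{"translation":[3,0,0],"delta_rot":[0,0,0],"jaw":0},{"translation":[4,0,0],"delta_rot":[0,0,0],"jaw":0},{"translation":[4,0,-2],"delta_rot":[0,0,0],"jaw":0},{"translation":[4,0,-6],"delta_rot":[0,0,0],"jaw":0},{"translation":[4,0,-10],"delta_rot":[0,0,0],"jaw":0},{"translation":[4,0,-14],"delta_rot":[0,0,0],"jaw":0},{"translation":[4,0,-17],"delta_rot":[0,0,0],"jaw":0}]'

```text
time: 9.1
tool_pos: [0.5623, -0.0318, 0.2634]
tool_rot: [0.0, 0.999, 0.044, 0.001]
contact_force: [0.7, -0.7, -0.2]
gripper_width: -0.003
grasp_force: 0.0
```

>>> send_rows --steps '[{"translation":[0,4,0],"delta_rot":[0,0,0],"jaw":0},{"translation":[0,8,0],"delta_rot":[0,0,0],"jaw":0},{"translation":[0,12,0],"delta_rot":[0,0,0],"jaw":0},{"translation":[-2,16,0],"delta_rot":[0,0,0],"jaw":0},{"translation":[-4,20,0],"delta_rot":[0,0,0],"jaw":0},{"translation":[-6,24,0],"delta_rot":[0,0,0],"jaw":0},{"translation":[-8,28,0],"delta_rot":[0,0,0],"jaw":0},{"translation":[-10,32,0],"delta_rot":[0,0,0],"jaw":0}]'

```text
time: 9.9
tool_pos: [0.4893, -0.361, 0.2602]
tool_rot: [-0.0, 0.999, 0.044, -0.0]
contact_force: [0.6, -0.7, 0.4]
gripper_width: 0.001
grasp_force: 0.0
```

>>> send_rows --steps '[{"translation":[-2,4,0],"delta_rot":[0,0,0],"jaw":0},{"translation":[-4,8,0],"delta_rot":[0,0,0],"jaw":0},{"translation":[-6,12,0],"delta_rot":[0,0,0],"jaw":0},{"translation":[-8,15,0],"delta_rot":[0,0,0],"jaw":0},{"translation":[-9,18,0],"delta_rot":[0,0,0],"jaw":0},{"translation":[-10,20,0],"delta_rot":[0,0,0],"jaw":0},{"translation":[-10,20,0],"delta_rot":[0,0,0],"jaw":0},{"translation":[-10,20,0],"delta_rot":[0,0,0],"jaw":0}]'

```text
time: 10.7
tool_pos: [0.4079, -0.5674, 0.2596]
tool_rot: [-0.001, 0.999, 0.044, -0.0]
contact_force: [1.3, 1.1, -0.4]
gripper_width: -0.001
grasp_force: 0.0
```

Run:
```python
from h import *
d=grab('top','t3');print(state()['tool_pos'],state()['contact_force'])
R=cv2.Rodrigues(d['rvec'])[0];t=np.array(d['tvec']).ravel()
v,u=np.mgrid[0:480,0:640];z=d['range_z'];P=np.stack([(u-d['cx'])/d['fx']*z,(v-d['cy'])/d['fy']*z,z],-1)
W=(P-t)@R
q=W[...,:2]-C;rr=np.hypot(q[...,0],q[...,1])
b=W[(W[...,2]>.095)&(W[...,2]<.108)&(rr>.08)&(rr<.17)];print(len(b),b.min(0),b.max(0))
xy=b[:,:2];m=xy.mean(0);dv=np.linalg.svd(xy-m)[2][0];dv*=-np.sign(dv[1])or 1
k=np.array([.5055,-.0895])
print('dir deg',np.degrees(np.arctan2(dv[1],dv[0])),'mean dir from axis',np.degrees(np.arctan2(*(m-C)[::-1])),'cone',np.degrees(np.arctan2(*(k-C)[::-1])))
print('miss by line', np.cross(dv,k-m))
a=cv2.resize(d['pixels'][120:410,120:470],(724,600));cv2.imwrite('pics/c3.png',a)
```

```text
[ 0.40821837 -0.5668448   0.25984701] [ 0.00314238  0.33293797 -0.49936052]
461 [ 0.48876473 -0.06028183  0.09514285] [0.5102074  0.01561507 0.10608233]
dir deg -84.96389912408885 mean dir from axis -85.48759908864903 cone -85.18482175513756
miss by line 0.000360082422044326<stdin>:11: DeprecationWarning: Arrays of 2-dimensional vectors are deprecated. Use arrays of 3-dimensional vectors instead. (deprecated in NumPy 2.0)
```

View pics/c3.png

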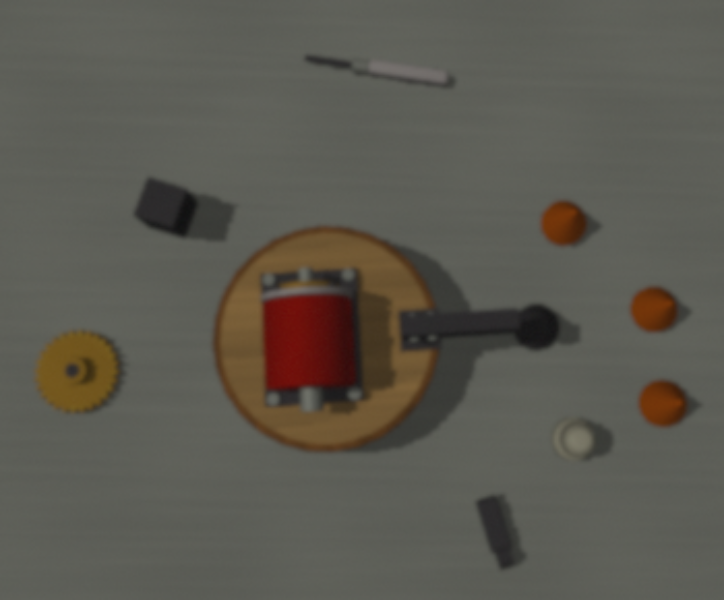

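The arm (405,330 to 520,325) points straight at the dark cone (537,327), missing its centre by less than 1 mm. The loose parts are where they lay and the robot is clear.

```bash
python3 -c "
from plant import *
print(job_done())"
```

```text
the job is handed in; nothing more can be done
None
```

I handed the job in at about 11 s: the steel arm points at the dark cone post, its centre line measured within 1 mm of the post's centre, with the loose parts where they lay and the robot clear; the judge returned no result.

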